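# Put the scale's check weights back in their rack and cover it

## Task

The scales have been checked: put the four loose brass check weights back in the wooden rack, each fully down and upright in the nest bored for its size (largest weight in the widest nest, and so on down to the smallest). Once all four are in, set the clear dust cover over them, flat on the rack's dark base all round. Leave the porcelain jar and the hand stamp that stand among the weights where they are.

Things in the scene. Friction and masses are not known exactly. Their poses are not given: they have to be found in the camera images.
- weight_36_centre (a point): The largest of the four brass check weights: an upright brass cylinder 36 mm across with a narrower knob on top, 42 mm tall overall (the full-width body reaches about 31 mm up), about 200 g, standing loose on the table. Grip it across the body, from above. The point is its centre, half-way up (21 mm above its foot); z is its own axis, upward. Yaw does not matter.
- weight_29_centre (a point): The second largest of the four brass check weights: an upright brass cylinder 29 mm across with a narrower knob on top, 34 mm tall overall (the full-width body reaches about 26 mm up), about 100 g, standing loose on the table. Grip it across the body, from above. The point is its centre, half-way up (17 mm above its foot); z is its own axis, upward. Yaw does not matter.
- weight_23_centre (a point): The second smallest of the four brass check weights: an upright brass cylinder 23 mm across with a narrower knob on top, 28 mm tall overall (the full-width body reaches about 20 mm up), about 50 g, standing loose on the table. Grip it across the body, from above. The point is its centre, half-way up (14 mm above its foot); z is its own axis, upward. Yaw does not matter.
- weight_18_centre (a point): The smallest of the four brass check weights: an upright brass cylinder 18 mm across with a narrower knob on top, 22 mm tall overall (the full-width body reaches about 16 mm up), about 20 g, standing loose on the table. Grip it across the body, from above. The point is its centre, half-way up (11 mm above its foot); z is its own axis, upward. Yaw does not matter.
- nest_mouth_36 (a point): The nest of the largest weight (36 mm): a pale square wooden block, 55 mm by 55 mm and 20 mm high, with one round bore 42 mm wide and 10 mm deep, rim bevelled 3 mm, floor dark blue. Fixed on the rack base. The point is the centre of the bore at the block's top face, 28 mm above the table; z is up. Seated, the weight's foot is 10 mm below this point and the rest of it stands proud.
- nest_mouth_29 (a point): The nest of the second largest weight (29 mm): a pale square wooden block, 55 mm by 55 mm and 20 mm high, with one round bore 35 mm wide and 9 mm deep, rim bevelled 3 mm, floor dark blue. Fixed on the rack base. The point is the centre of the bore at the block's top face, 28 mm above the table; z is up. Seated, the weight's foot is 9 mm below this point and the rest of it stands proud.
- nest_mouth_23 (a point): The nest of the second smallest weight (23 mm): a pale square wooden block, 55 mm by 55 mm and 20 mm high, with one round bore 28.5 mm wide and 8 mm deep, rim bevelled 3 mm, floor dark blue. Fixed on the rack base. The point is the centre of the bore at the block's top face, 28 mm above the table; z is up. Seated, the weight's foot is 8 mm below this point and the rest of it stands proud.
- nest_mouth_18 (a point): The nest of the smallest weight (18 mm): a pale square wooden block, 55 mm by 55 mm and 20 mm high, with one round bore 23 mm wide and 6 mm deep, rim bevelled 3 mm, floor dark blue. Fixed on the rack base. The point is the centre of the bore at the block's top face, 28 mm above the table; z is up. Seated, the weight's foot is 6 mm below this point and the rest of it stands proud.
- rack_base: The rack's dark wooden base, 262 mm (its x) by 98 mm (its y), fixed; origin: centre of its underside; z up. Flat top 8 mm above the table, with a 3 mm high border at the edge. The four nest blocks stand on it in a row along x, in an order that changes, centres 28 and 84 mm to either side of the middle; the row is 224 by 55 mm, its top 28 mm above the table.
- cover_grip (a point): Clear plastic dust cover, a loose box open below: 244 (its x) by 74 (y) by 64 mm high, 238 by 68 mm inside, 220 g. The point is the centre of the black bar handle on top (90 mm along x, 16 wide, 28 high), 78 mm above the cover's lower edge; z up. In place, it goes round the row of nests, long side along the base's x, this point 86 mm above the table over the base's centre.
- herb_jar_centre (a point): Bystander: a blue and white porcelain herb jar, 59 mm across, 76 mm tall, standing loose; the point is its centre, half-way up.
- stamp_centre (a point): Bystander: a brown wooden hand stamp, foot 22 mm (x) by 44 mm (y), round knob on top, 69 mm tall, standing loose; the point is its centre, half-way up.
Not all that is in view belongs to the job. Leave any red look-alike of the part that bears weight_29_centre alone.

How it is judged:
On the way:
1. all four weights are seated, each in its own nest (horizontal distance between weight_36_centre and nest_mouth_36 below 0.008 m and z of weight_36_centre in the frame of nest_mouth_36 below 0.0135 m and angle between each of weight_36_centre, weight_29_centre, weight_23_centre, weight_18_centre's own z axis and vertical below 0.12 rad and horizontal distance between weight_29_centre and nest_mouth_29 below 0.008 m and z of weight_29_centre in the frame of nest_mouth_29 below 0.0105 m and horizontal distance between weight_23_centre and nest_mouth_23 below 0.008 m and z of weight_23_centre in the frame of nest_mouth_23 below 0.0085 m and horizontal distance between weight_18_centre and nest_mouth_18 below 0.008 m and z of weight_18_centre in the frame of nest_mouth_18 below 0.0075 m), for 0.2 s.
At the end, for the whole second after the job is handed in: Each weight upright in the nest of its size: axis within 8 mm of the bore's, foot within 2.5 mm of its floor, tilt under 0.12 rad. The cover on the base: middle within 12 mm, long side within 0.1 rad, level within 0.04 rad, edge within 3 mm of the base's top. All weights were in before the cover (all of step 1 and horizontal distance between cover_grip and rack_base below 0.012 m and z of cover_grip in the frame of rack_base below 0.089 m and angle between the x axis of cover_grip and the x axis of rack_base, either way round below 0.1 rad and angle between cover_grip's own z axis and vertical below 0.04 rad); the robot touches nothing.
It fails at once if the herb jar or the stamp is shifted by more than 30 mm or knocked over ((distance of herb_jar_centre from where it was at the start of the episode above 0.03 m or angle between herb_jar_centre's own z axis and vertical above 0.5 rad) or (distance of stamp_centre from where it was at the start of the episode above 0.03 m or angle between stamp_centre's own z axis and vertical above 0.5 rad)).
It also fails if it takes over 125 s, if anything falls off the work surface, if the arm or the gripper's body presses on something with over 40 N, if the wrist force passes 120 N, or if a joint passes its speed limit or range.

## Robot

A 6-joint arm with a two-finger parallel gripper is mounted at the origin on the work surface; the furniture and walls round the work are solid. World frame = base frame: x ahead of the robot, y to its left, z up, the work surface at z = 0. Lengths are in m, angles in rad, forces in N, time in s.
With the tool pointing down it reaches from about 0.375 to 0.9 m from the base axis. Payload 3.1 kg.
Tool frame: the origin (TCP) lies midway between the tips of the shut fingers; the grasp point (between the pads) lies 19 mm behind it; z points along the fingers, y is the line along which they close (so a half turn about z gives the same grasp; the last joint's range is limited). The gripper opens to 85 mm and grips with 20 to 120 N. Pads are 22 mm wide; open, the fingers measure 114 mm over their backs; the gripper's body (76 mm by 85 mm) begins 54 mm behind the grasp point. The pads swing forward as they close: fully open they stand 13 mm farther back than shut.
Start: joints at [-1.452, 0.527, 1.433, -0, 1.181, -0.178], TCP at [0.183, -0.597, 0.231] pointing down, gripper open.
Joint ranges: [-3.08, 3.08], [-0.75, 2.2], [0.22, 2.44], [-1.43, 4.57], [0, 2.65], [-2.85, 2.85]. Speed limits (rad/s): [2.79, 2.79, 3.14, 3.14, 3.14, 3.14].

## Interface

Orientations are given as a 3x3 rotation matrix whose columns are the frame's x, y, z axes.
In Python, from bench import arm gives the robot as it stands.
- The arm moves only by the shell command python3 -m crank 'ROWS'. ROWS is JSON, one flat list of numbers, 7 for each row, row after row: the opening, from 0 (shut) to 1 (fully open), then the shift along the tool's x, y, z normalised to -1 to 1, where 1 is 10 cm, then the turn, a rotation vector about the tool's x, y, z normalised to -1 to 1, where 1 is 120 degrees. A call has 1 to 20 rows; each row is the pose to reach, as a shift and turn from the pose commanded when the call began, along the tool's axes at that moment; what a row does not reach only later rows make up. A row lasts 1/10 s, in which the tool goes at most 50 mm and 8.59 degrees, less where a joint would pass 70% of its speed; a pose out of reach is approached as far as the arm can. A call with a number of a shift or a turn outside -1 to 1 is refused whole. A call with a gripper value outside its range is refused whole. The fingers move at their own pace and stop on an object; the grip force is fixed at half the most. Time passes only in rows, so rows that repeat a pose let the fingers close. It gives the time, the measured TCP pose, the force, the opening and the grip force at its end, in the units of the state.
- arm.get_state(): the state, without advancing time (a new reading comes with each control period).
- arm.snapshot(name): name is "scene" or "top" or "wrist"; returns a dict with "pixels" (420x560x3 uint8, red, green, blue), "fx", "fy", "cx", "cy" (pixels), "k1" (the pictures are not rectified: a ray, as slopes to the right and down, at radius r is drawn at 1 + k1 r^2 times it, then the intrinsics apply), "R" (3x3) and "t" (3): a world point X has camera coordinates R X + t. Camera axes: x right, y down, z forward; pixel columns grow to the right and rows downward; lengths in m; the calibration is good to about 2 mm. A picture is of the moment at which its call begins. There is no depth.
- arm.hand_in(): hands the job in; it is judged then, once.
Trained networks look in a picture, given as the dict that the camera call returned (one of the last four; its "shot" number tells which), for a name from the list of things; names that differ only in an ending like _2 or _b are one class to them, and where a whole thing is asked for, a point or a joint stands for the part that bears it (a point fixed in the world has none). Each returns a list of dicts, best first, with "conf" (0 to 1); they miss things now and then, are a little off and sometimes report something else, mostly with a low value. They report only what shows in the picture. A call takes as long as a camera call. They do not tell look-alikes from the thing itself.
- arm.outline_of(picture, name): "mask" (420x560 bool, what is visible of it) and "rect" ([centre column, centre row, width, height] in pixels, round what is visible of it).
- arm.place_of(picture, name): "xy" ([column, row] in pixels: a listed point, or the origin of a listed thing).
The state is a dict: "time_s": time; "joint_pos": joint angles; "joint_vel": joint speeds; "effort": joint torques, N m; "position": TCP position; "ee_rot": TCP orientation; "ft_force": force on the tool from outside, world axes, zero at the start; "torque": the same for the moment, N m; "opening": finger opening in m; "finger_force": force on a finger pad.
Only numpy, scipy, OpenCV 4.12 (cv2) and the standard library are available. Lean on these libraries where they do the work, as an engineer would, in place of code of your own. Each camera call takes 0.05 s, during which the arm holds its last target. There are 200 camera calls.

## Working session

There is one attempt and no reset: what is moved stays moved. The work goes in short steps, Python scripts to look and compute and a shell command to move; the robot and the scene stay as the last step left them, time stands still between calls to the robot, and variables do not carry over. Pictures are saved under pics/ and viewed, at most 14 in all, crops included, and the job is handed in when it is done.

```bash
ls; mkdir -p pics
cat > h.py <<'E'
import numpy as np, cv2
from bench import arm
def ray(p,uv):
    K=np.array([[p["fx"],0,p["cx"]],[0,p["fy"],p["cy"]],[0,0,1.]])
    d=np.array([(uv[0]-p["cx"])/p["fx"],(uv[1]-p["cy"])/p["fy"]]); u=d.copy()
    for _ in range(30): u=d/(1+p["k1"]*(u@u))
    R=np.array(p["R"]);t=np.array(p["t"])
    return -R.T@t, R.T@np.array([u[0],u[1],1])
def at(p,uv,z):
    c,d=ray(p,np.array(uv,float)); return c+d*(z-c[2])/d[2]
Z=dict(weight_36_centre=.021,weight_29_centre=.017,weight_23_centre=.014,weight_18_centre=.011,nest_mouth_36=.028,nest_mouth_29=.028,nest_mouth_23=.028,nest_mouth_18=.028,rack_base=0,cover_grip=.078,herb_jar_centre=.038,stamp_centre=.0345)
def save(p,n): cv2.imwrite("pics/"+n,cv2.cvtColor(p["pixels"],cv2.COLOR_RGB2BGR))
def tool(dx):
    R=np.array(arm.get_state()["ee_rot"]); return R.T@np.array(dx)
E
python3 - <<'E'
from h import *
for n in("top","scene"):
    p=arm.snapshot(n); save(p,n+"0.png"); print(n,(-np.array(p["R"]).T@p["t"]).round(2))
    for k in Z:
        for r in arm.place_of(p,k)[:3]: print(k,round(r["conf"],2),np.round(r["xy"]),at(p,r["xy"],Z[k]).round(3)[:2])
print(np.round(arm.get_state()["ee_rot"],3))
E
```

```text
pics
top [ 0.43 -0.04  1.41]
weight_36_centre 0.75 [191. 250.] [0.441 0.199]
weight_36_centre 0.49 [193. 180.] [0.636 0.195]
weight_29_centre 0.65 [216. 215.] [0.537 0.129]
weight_29_centre 0.45 [184. 218.] [0.532 0.221]
weight_23_centre 0.37 [156. 184.] [0.629 0.302]
weight_23_centre 0.33 [187. 219.] [0.529 0.213]
weight_18_centre 0.58 [190. 250.] [0.44  0.206]
nest_mouth_36 0.95 [288. 213.] [ 0.539 -0.072]
nest_mouth_36 0.76 [290. 233.] [ 0.483 -0.076]
nest_mouth_36 0.72 [280. 173.] [ 0.652 -0.05 ]
nest_mouth_29 0.95 [288. 213.] [ 0.539 -0.072]
nest_mouth_29 0.76 [290. 233.] [ 0.483 -0.076]
nest_mouth_29 0.72 [280. 173.] [ 0.652 -0.05 ]
nest_mouth_23 0.95 [288. 213.] [ 0.539 -0.072]
nest_mouth_23 0.76 [290. 233.] [ 0.483 -0.076]
nest_mouth_23 0.72 [280. 173.] [ 0.652 -0.05 ]
nest_mouth_18 0.95 [288. 213.] [ 0.539 -0.072]
nest_mouth_18 0.76 [290. 233.] [ 0.483 -0.076]
nest_mouth_18 0.72 [280. 173.] [ 0.652 -0.05 ]
rack_base 0.83 [288. 204.] [ 0.567 -0.072]
rack_base 0.49 [191. 253.] [0.431 0.204]
rack_base 0.22 [403. 218.] [ 0.523 -0.4  ]
cover_grip 0.6 [401. 220.] [ 0.511 -0.375]
c
[... 738 characters left out ...]
 0.8 [270. 216.] [ 0.605 -0.067]
nest_mouth_29 0.72 [306. 227.] [ 0.49  -0.064]
nest_mouth_29 0.64 [253. 216.] [ 0.648 -0.046]
nest_mouth_23 0.8 [270. 216.] [ 0.605 -0.067]
nest_mouth_23 0.72 [306. 227.] [ 0.49  -0.064]
nest_mouth_23 0.64 [253. 216.] [ 0.648 -0.046]
nest_mouth_18 0.8 [270. 216.] [ 0.605 -0.067]
nest_mouth_18 0.72 [306. 227.] [ 0.49  -0.064]
nest_mouth_18 0.64 [253. 216.] [ 0.648 -0.046]
rack_base 0.8 [277. 228.] [ 0.577 -0.059]
cover_grip 0.75 [339. 164.] [ 0.512 -0.383]
herb_jar_centre 0.67 [253. 325.] [0.445 0.314]
stamp_centre 0.76 [225. 305.] [0.527 0.29 ]
stamp_centre 0.21 [257. 326.] [0.438 0.309]
[[ 0.956  0.293 -0.   ]
 [ 0.293 -0.956 -0.   ]
 [-0.     0.    -1.   ]]
```

Run:
```python
import cv2
a=cv2.imread("pics/top0.png")[140:280,120:440]; cv2.imwrite("pics/top0c.png",cv2.resize(a,None,fx=2.5,fy=2.5,interpolation=cv2.INTER_CUBIC))
```

```text
(no output)
```

View pics/top0c.png

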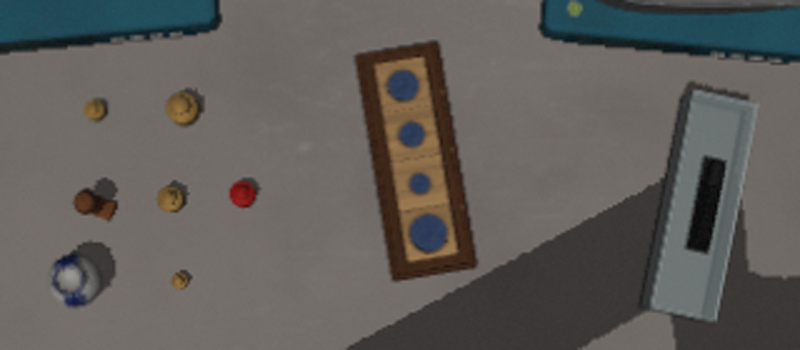

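View pics/scene0.png

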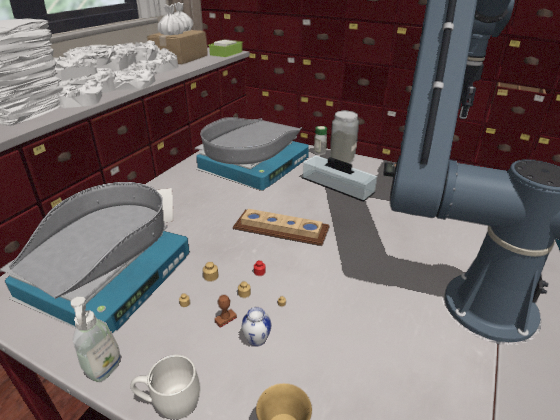

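Top crop: brass weights 36 at (182,108), 29 at (170,198), 23 at (95,110), 18 at (180,281); red decoy (242,193). The nests, from far to near, are 29, 23, 18, 36, and the cover is on the right. I'll move above the rack and use the wrist camera.

```bash
A='[1,0.99,-0.83,-0.14,0,0,0,1,0.99,-0.83,-0.14,0,0,0,1,0.99,-0.83,-0.14,0,0,0,1,0.99,-0.83,-0.14,0,0,0]'
python3 -m crank '[1,0.99,-0.83,-0.14,0,0,0,1,0.99,-0.83,-0.14,0,0,0,1,0.99,-0.83,-0.14,0,0,0,1,0.99,-0.83,-0.14,0,0,0]'
python3 -m crank '[1,0.99,-0.83,-0.14,0,0,0,1,0.99,-0.83,-0.14,0,0,0,1,0.99,-0.83,-0.14,0,0,0,1,0.99,-0.83,-0.14,0,0,0]' >/dev/null
python3 -m crank '[1,0.99,-0.83,-0.14,0,0,0,1,0.99,-0.83,-0.14,0,0,0,1,0.99,-0.83,-0.14,0,0,0,1,0.99,-0.83,-0.14,0,0,0]' >/dev/null
python3 -m crank '[1,0.99,-0.83,-0.14,0,0,0,1,0.99,-0.83,-0.14,0,0,0,1,0.99,-0.83,-0.14,0,0,0,1,0.99,-0.83,-0.14,0,0,0]' >/dev/null
python3 -m crank '[1,0.8,-0.83,-0.14,0,0,0.067,1,0.8,-0.83,-0.14,0,0,0.067,1,0.8,-0.83,-0.14,0,0,0.067,1,0.8,-0.83,-0.14,0,0,0.067,1,0.8,-0.83,-0.14,0,0,0.067]'
python3 - <<'E'
from h import *
p=arm.snapshot("wrist"); save(p,"w1.png"); R=np.array(p["R"]); print((-R.T@p["t"]).round(3),R[2].round(2))
for k in Z:
    for r in arm.place_of(p,k)[:4]: print(k,round(r["conf"],2),np.round(r["xy"]),at(p,r["xy"],Z[k]).round(4)[:2])
E
```

```text
time_s: 1.7
position: [0.2556, -0.4851, 0.2458]
ee_rot: [[0.955, 0.297, 0.0], [0.297, -0.955, 0.002], [0.001, -0.002, -1.0]]
ft_force: [0.2, -0.4, 0.1]
opening: 0.0854
finger_force: 0.0
time_s: 3.4
position: [0.5167, -0.063, 0.3009]
ee_rot: [[0.988, 0.156, -0.001], [0.156, -0.988, -0.001], [-0.001, 0.001, -1.0]]
ft_force: [-0.1, -1.0, -1.2]
opening: 0.0857
finger_force: 0.0
[ 0.599 -0.049  0.443] [-0.32 -0.05 -0.95]
weight_36_centre 0.85 [50. 20.] [0.6259 0.1993]
weight_29_centre 0.92 [111. 118.] [0.5317 0.1302]
weight_29_centre 0.75 [ 43. 114.] [0.5247 0.2101]
weight_18_centre 0.78 [ 56. 191.] [0.4324 0.1994]
nest_mouth_36 0.97 [290. 138.] [ 0.5405 -0.0718]
nest_mouth_36 0.91 [290.  28.] [ 0.651  -0.0532]
nest_mouth_36 0.83 [287. 189.] [ 0.4823 -0.0776]
nest_mouth_36 0.79 [289.  88.] [ 0.5928 -0.062 ]
nest_mouth_29 0.97 [290. 138.] [ 0.5405 -0.0718]
nest_mouth_29 0.91 [290.  28.] [ 0.651  -0.0532]
nest_mouth_29 0.83 [287. 189.] [ 0.4823 -0.0776]
nest_mouth_29 0.79 [289.  88.] [ 0.5928 -0.062 ]
nest_mouth_23 0.97 [290. 138.] [ 0.5405 -0.0718]
nest_mouth_23 0.91 [290.  28.] [ 0.651  -0.0532]
nest_mouth_23 0.83 [287. 189.] [ 0.4823 -0.0776]
nest_mouth_23 0.79 [289.  88.] [ 0.5928 -0.062 ]
nest_mouth_18 0.97 [290. 138.] [ 0.5405 -0.0718]
nest_mouth_18 0.91 [290.  28.] [ 0.651  -0.0532]
nest_mouth_18 0.83 [287. 189.] [ 0.4823 -0.0776]
nest_mouth_18 0.79 [289.  88.] [ 0.5928 -0.062 ]
rack_base 0.48 [ 59. 188.] [0.4327 0.2022]
cover_grip 0.16 [292. 138.] [ 0.5482 -0.0703]
stamp_centre 0.27 [289.  88.] [ 0.5925 -0.0619]
```

View pics/w1.png

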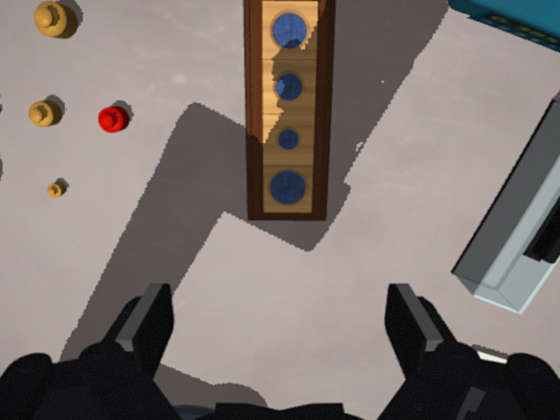

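```bash
python3 -m crank '[1,0,-0.85,0,0,0,0,1,0,-0.85,0,0,0,0,1,0,-0.85,0,0,0,0]' >/dev/null
python3 -m crank '[1,0,-0.85,0,0,0,0,1,0,-0.85,0,0,0,0,1,0,-0.85,0,0,0,0]' >/dev/null
python3 -m crank '[1,0,-0.85,0,0,0,0,1,0,-0.85,0,0,0,0,1,0,-0.85,0,0,0,0,1,0,-0.85,0,0,0,0,1,0,-0.85,0,0,0,0]'
python3 - <<'E'
from h import *
p=arm.snapshot("wrist"); save(p,"w2.png")
for k in Z:
    if "nest" in k: continue
    for r in arm.place_of(p,k)[:4]: print(k,round(r["conf"],2),np.round(r["xy"]),at(p,r["xy"],Z[k]).round(4)[:2])
E
```

```text
time_s: 5.15
position: [0.4772, 0.1896, 0.3013]
ee_rot: [[0.988, 0.156, 0.0], [0.156, -0.988, -0.001], [0.0, 0.001, -1.0]]
ft_force: [-0.9, 0.6, -0.7]
opening: 0.0857
finger_force: 0.0
weight_36_centre 0.61 [294.  16.] [0.6247 0.1979]
weight_29_centre 0.76 [269. 112.] [0.5246 0.2085]
weight_29_centre 0.55 [341. 118.] [0.5299 0.1285]
weight_23_centre 0.44 [532.  40.] [ 0.65   -0.0637]
weight_18_centre 0.77 [265. 193.] [0.4303 0.1988]
weight_18_centre 0.19 [503. 187.] [ 0.4824 -0.0874]
herb_jar_centre 0.94 [165. 178.] [0.4386 0.3119]
stamp_centre 0.87 [179. 110.] [0.514  0.3024]
```

View pics/w2.png

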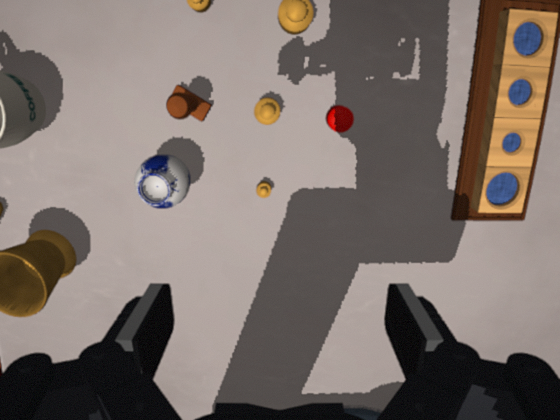

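```bash
python3 -m crank '[1,0.74,0.07,0.9,0,0,0,1,0.74,0.07,0.9,0,0,0,1,0.74,0.07,0.9,0,0,0,1,0.74,0.07,0.9,0,0,0]' >/dev/null
python3 -m crank '[1,0.74,0.07,0.9,0,0,0,1,0.74,0.07,0.9,0,0,0,1,0.74,0.07,0.9,0,0,0,1,0.74,0.07,0.9,0,0,0,1,0.74,0.07,0.9,0,0,0]'
cat >> h.py <<'E'
def look(k,n=None):
    p=arm.snapshot("wrist"); s=arm.get_state(); pos=np.array(s["position"])
    if n: save(p,n)
    for r in arm.place_of(p,k)[:3]:
        w=at(p,r["xy"],Z[k]); print(k,round(r["conf"],2),np.round(r["xy"]),w.round(4)[:2],"tool d (units)",(tool(w-pos)*10).round(3))
    return p
E
python3 - <<'E'
from h import *
look("weight_36_centre","w3.png");look("weight_23_centre")
E
```

```text
time_s: 6.5
position: [0.6243, 0.2004, 0.1231]
ee_rot: [[0.988, 0.157, 0.0], [0.157, -0.988, 0.0], [0.0, -0.0, -1.0]]
ft_force: [-0.3, 0.1, -1.0]
opening: 0.0856
finger_force: 0.0
weight_36_centre 0.75 [281. 206.] [0.6261 0.2   ] tool d (units) [0.012 0.008 1.027]
weight_23_centre 0.61 [141. 180.] [0.6274 0.2987] tool d (units) [ 0.177 -0.966  1.1  ]
```

View pics/w3.png

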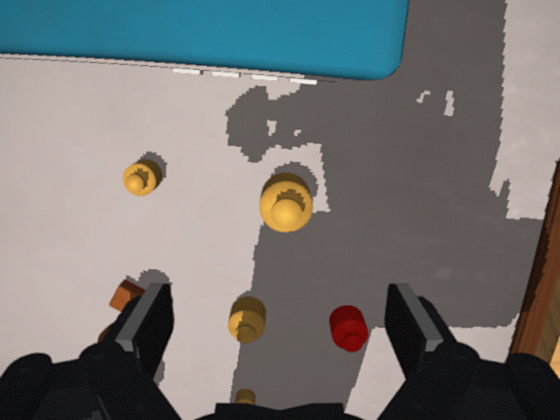

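Picture: the 36 weight at (285,205) lies between the fingers, and the 23 weight is at (141,180). Descending and gripping.

```bash
python3 -m crank '[1,0.015,0.005,0.9,0,0,0,1,0.015,0.005,0.9,0,0,0,1,0.015,0.005,0.9,0,0,0]' >/dev/null
python3 -m crank '[1,0,0,0.23,0,0,0,1,0,0,0.23,0,0,0,1,0,0,0.23,0,0,0,0,0,0,0.23,0,0,0,0,0,0,0.23,0,0,0,0,0,0,0.23,0,0,0,0,0,0,0.23,0,0,0,0,0,0,0.23,0,0,0,0,0,0,0.23,0,0,0,0,0,0,0.23,0,0,0]'
python3 -m crank '[0,0,0,-0.8,0,0,0,0,0,0,-0.8,0,0,0,0,0,0,-0.8,0,0,0]'
```

```text
time_s: 8.0
position: [0.6274, 0.1998, 0.0099]
ee_rot: [[0.988, 0.157, 0.002], [0.157, -0.988, -0.0], [0.002, 0.0, -1.0]]
ft_force: [-1.1, -1.1, 6.0]
opening: 0.0327
finger_force: 59.1
time_s: 8.3
position: [0.6301, 0.2005, 0.0929]
ee_rot: [[0.988, 0.157, 0.009], [0.157, -0.988, 0.001], [0.01, 0.0, -1.0]]
ft_force: [0.9, 0.1, -0.8]
opening: 0.0322
finger_force: 60.5
```

```bash
python3 -m crank '[0,-0.61,0.84,0,0,0,0,0,-0.61,0.84,0,0,0,0,0,-0.61,0.84,0,0,0,0]' >/dev/null
python3 -m crank '[0,-0.61,0.84,0,0,0,0,0,-0.61,0.84,0,0,0,0,0,-0.61,0.84,0,0,0,0]' >/dev/null
python3 -m crank '[0,-0.61,0.84,0,0,0,0,0,-0.61,0.84,0,0,0,0,0,-0.61,0.84,0,0,0,0,0,-0.61,0.84,0,0,0,0,0,-0.61,0.84,0,0,0,0]'
python3 - <<'E'
from h import *
look("nest_mouth_36","w4.png");p=look("weight_36_centre")
Z["weight_36_centre"]=arm.get_state()["position"][2]-.010+.021;look("weight_36_centre")
E
```

```text
time_s: 9.4
position: [0.486, -0.0768, 0.088]
ee_rot: [[0.988, 0.157, 0.0], [0.157, -0.988, 0.0], [0.0, -0.0, -1.0]]
ft_force: [-0.6, -0.4, -2.4]
opening: 0.0324
finger_force: 60.7
nest_mouth_36 0.89 [286.  26.] [ 0.594  -0.0625] tool d (units) [1.087 0.033 0.601]
nest_mouth_36 0.61 [283. 140.] [ 0.5382 -0.0702] tool d (units) [0.524 0.021 0.601]
nest_mouth_36 0.6 [280. 234.] [ 0.4842 -0.0773] tool d (units) [-0.02   0.005  0.601]
weight_36_centre 0.79 [281. 305.] [ 0.4323 -0.0855] tool d (units) [-0.545  0.005  0.672]
weight_36_centre 0.75 [277. 302.] [ 0.484 -0.075] tool d (units) [-0.016 -0.018 -0.11 ]
```

View pics/w4.png

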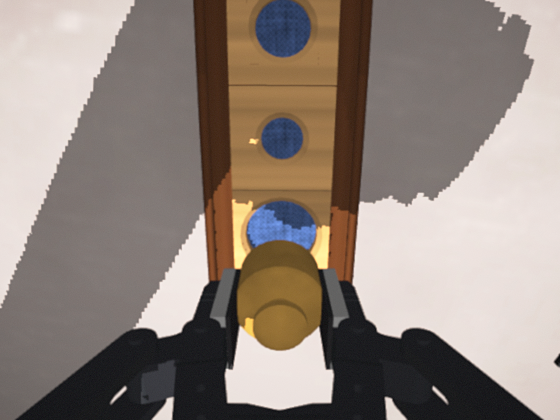

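```bash
python3 -m crank '[0,-0.01,0.01,0.3,0,0,0,0,-0.01,0.01,0.45,0,0,0,0,-0.01,0.01,0.53,0,0,0,0,-0.01,0.01,0.58,0,0,0,0,-0.01,0.01,0.59,0,0,0,0,-0.01,0.01,0.59,0,0,0]'
python3 - <<'E'
from h import *
p=arm.snapshot("wrist");save(p,"w5.png")
E
```

```text
time_s: 10.3
position: [0.485, -0.0788, 0.0296]
ee_rot: [[0.988, 0.157, 0.001], [0.157, -0.988, -0.0], [0.001, 0.0, -1.0]]
ft_force: [0.2, 0.1, -1.6]
opening: 0.0321
finger_force: 60.7
```

View pics/w5.png

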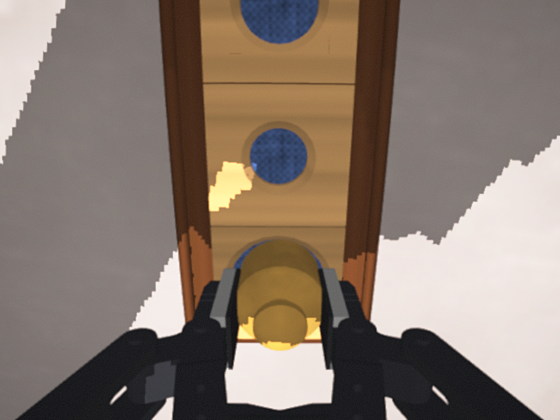

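The weight is in the bore with no contact force. Lowering it slightly, releasing and rising.

```bash
python3 -m crank '[0,0,0,0.015,0,0,0,0,0,0,0.015,0,0,0,0.7,0,0,0.015,0,0,0,0.7,0,0,0.015,0,0,0,0.7,0,0,0.015,0,0,0,0.7,0,0,0.015,0,0,0]'
python3 -m crank '[0.8,0,0,-0.4,0,0,0,0.8,0,0,-0.9,0,0,0,0.8,0,0,-0.9,0,0,0,0.8,0,0,-0.9,0,0,0]'
python3 - <<'E'
from h import *
p=arm.snapshot("wrist");save(p,"w6.png")
for k,z in(("weight_36_centre",.039),("nest_mouth_36",.028)):
    for r in arm.place_of(p,k)[:4]: print(k,round(r["conf"],2),np.round(r["xy"]),at(p,r["xy"],z).round(4))
E
```

```text
time_s: 10.95
position: [0.4847, -0.0789, 0.028]
ee_rot: [[0.988, 0.157, 0.0], [0.157, -0.988, -0.0], [0.0, 0.0, -1.0]]
ft_force: [0.3, 0.6, -0.8]
opening: 0.06
finger_force: 0.0
time_s: 11.35
position: [0.4853, -0.0791, 0.119]
ee_rot: [[0.988, 0.157, 0.003], [0.157, -0.988, -0.001], [0.003, 0.002, -1.0]]
ft_force: [-0.0, 0.9, -0.4]
opening: 0.0684
finger_force: 0.0
weight_36_centre 0.67 [276. 224.] [ 0.4819 -0.077   0.039 ]
nest_mouth_36 0.89 [278. 127.] [ 0.5402 -0.0692  0.028 ]
nest_mouth_36 0.79 [280.  34.] [ 0.5929 -0.0619  0.028 ]
```

View pics/w6.png

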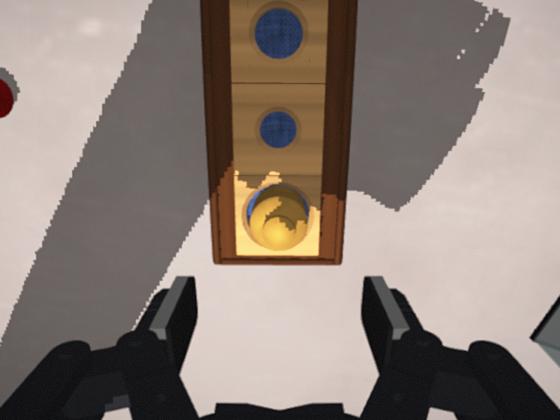

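36 is seated in its bore at (278,220). Next is the 18 weight.

```bash
python3 -m crank '[0.8,-0.03,-0.94,0,0,0,0,0.8,-0.03,-0.94,0,0,0,0,0.8,-0.03,-0.94,0,0,0,0]' >/dev/null
python3 -m crank '[0.6,-0.03,-0.94,0,0,0,0,0.6,-0.03,-0.94,0,0,0,0,0.6,-0.03,-0.94,0,0,0,0]' >/dev/null
python3 -m crank '[0.6,-0.03,-0.94,0,0,0,0,0.6,-0.03,-0.94,0,0,0,0,0.6,-0.03,-0.94,0,0,0,0,0.6,-0.03,-0.94,0,0,0,0,0.6,-0.03,-0.94,0,0,0,0]'
python3 -c '
from h import *
look("weight_18_centre")'
```

```text
time_s: 12.6
position: [0.4318, 0.197, 0.1172]
ee_rot: [[0.988, 0.156, -0.001], [0.156, -0.988, -0.001], [-0.001, 0.0, -1.0]]
ft_force: [0.4, -0.7, 0.3]
opening: 0.0515
finger_force: 0.0
weight_18_centre 0.65 [276. 202.] [0.4344 0.1998] tool d (units) [ 0.031 -0.026  1.064]
```

```bash
python3 -m crank '[0.6,0.018,-0.02,0.9,0,0,0,0.6,0.018,-0.02,0.9,0,0,0,0.6,0.018,-0.02,0.9,0,0,0]' >/dev/null
python3 -m crank '[0.6,0,0,0.21,0,0,0,0.6,0,0,0.21,0,0,0,0.6,0,0,0.21,0,0,0,0,0,0,0.21,0,0,0,0,0,0,0.21,0,0,0,0,0,0,0.21,0,0,0,0,0,0,0.21,0,0,0,0,0,0,0.21,0,0,0,0,0,0,0.21,0,0,0]'
python3 -m crank '[0,0,0,-0.8,0,0,0,0,0,0,-0.8,0,0,0,0,0,0,-0.8,0,0,0]'
python3 -c '
from h import *
p=arm.snapshot("wrist");save(p,"w7.png")
s=arm.get_state()["position"];print(tool(np.array([.539,-.0703,.1])-s)*10)'
```

```text
time_s: 13.9
position: [0.4338, 0.2007, 0.0084]
ee_rot: [[0.988, 0.157, 0.003], [0.157, -0.988, 0.0], [0.003, 0.0, -1.0]]
ft_force: [0.4, -0.8, 8.4]
opening: 0.0142
finger_force: 58.5
time_s: 14.2
position: [0.4353, 0.2012, 0.0903]
ee_rot: [[0.988, 0.157, 0.008], [0.157, -0.988, 0.002], [0.008, -0.0, -1.0]]
ft_force: [0.7, 0.0, -0.4]
opening: 0.0138
finger_force: 58.8
[ 0.60860213  2.84353789 -0.10855682]
```

View pics/w7.png

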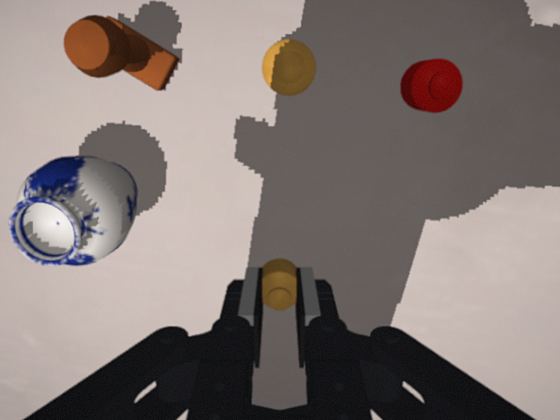

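```bash
python3 -m crank '[0,0.2,0.947,0,0,0,0,0,0.2,0.947,0,0,0,0,0,0.2,0.947,0,0,0,0]' >/dev/null
python3 -m crank '[0,0.2,0.947,0,0,0,0,0,0.2,0.947,0,0,0,0,0,0.2,0.947,0,0,0,0]' >/dev/null
python3 -m crank '[0,0.2,0.947,0,0,0,0,0,0.2,0.947,0,0,0,0,0,0.2,0.947,0,0,0,0,0,0.2,0.947,0,0,0,0,0,0.2,0.947,0,0,0,0]'
python3 - <<'E'
from h import *
p=look("nest_mouth_18","w8.png")
Z["weight_18_centre"]=arm.get_state()["position"][2]-.0084+.011;look("weight_18_centre")
E
```

```text
time_s: 15.35
position: [0.5349, -0.0688, 0.0861]
ee_rot: [[0.988, 0.158, -0.003], [0.158, -0.988, 0.002], [-0.003, -0.002, -1.0]]
ft_force: [-0.4, 1.0, -0.3]
opening: 0.0136
finger_force: 58.9
nest_mouth_18 0.83 [286.  11.] [ 0.6495 -0.0533] tool d (units) [1.155 0.03  0.58 ]
nest_mouth_18 0.71 [282. 228.] [ 0.5375 -0.0696] tool d (units) [0.023 0.013 0.583]
nest_mouth_18 0.6 [285. 130.] [ 0.5928 -0.062 ] tool d (units) [0.581 0.026 0.581]
weight_18_centre 0.85 [278. 289.] [ 0.5348 -0.0676] tool d (units) [-0.007 -0.014 -0.024]
```

View pics/w8.png

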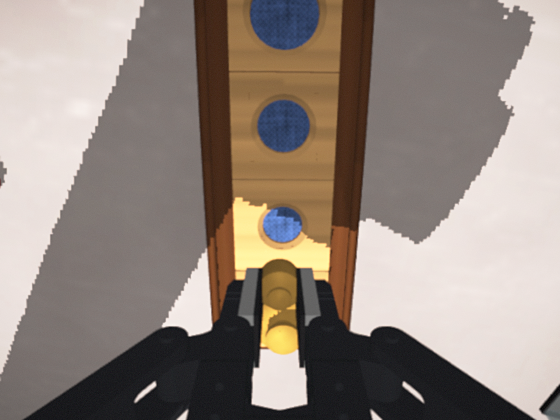

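```bash
python3 -m crank '[0,0.035,0.02,0.25,0,0,0,0,0.035,0.02,0.42,0,0,0,0,0.035,0.02,0.5,0,0,0,0,0.035,0.02,0.54,0,0,0,0,0.035,0.02,0.55,0,0,0,0,0.035,0.02,0.55,0,0,0]'
python3 -m crank '[0,0,0,0.01,0,0,0,0,0,0,0.01,0,0,0,0.45,0,0,0.01,0,0,0,0.45,0,0,0.01,0,0,0,0.45,0,0,0.01,0,0,0,0.45,0,0,0.01,0,0,0]'
python3 -m crank '[0.6,0,0,-0.4,0,0,0,0.6,0,0,-0.9,0,0,0,0.6,0,0,-0.9,0,0,0,0.6,0,0,-0.9,0,0,0]'
python3 - <<'E'
from h import *
p=arm.snapshot("wrist");save(p,"w9.png")
for k,z in(("weight_18_centre",.033),("nest_mouth_36",.028)):
    for r in arm.place_of(p,k)[:4]: print(k,round(r["conf"],2),np.round(r["xy"]),at(p,r["xy"],z).round(4))
E
```

```text
time_s: 16.15
position: [0.5406, -0.0719, 0.0322]
ee_rot: [[0.988, 0.157, 0.0], [0.157, -0.988, -0.0], [0.0, 0.0, -1.0]]
ft_force: [-1.3, 0.8, -0.4]
opening: 0.014
finger_force: 58.9
time_s: 16.75
position: [0.5407, -0.0722, 0.0309]
ee_rot: [[0.988, 0.157, 0.0], [0.157, -0.988, -0.0], [0.0, 0.0, -1.0]]
ft_force: [-1.0, -0.3, 0.6]
opening: 0.0385
finger_force: 0.0
time_s: 17.15
position: [0.5414, -0.0723, 0.1222]
ee_rot: [[0.988, 0.157, 0.003], [0.157, -0.988, -0.001], [0.003, 0.002, -1.0]]
ft_force: [-0.9, -0.2, -0.5]
opening: 0.0513
finger_force: 0.0
weight_18_centre 0.94 [280. 213.] [ 0.5427 -0.0726  0.033 ]
nest_mouth_36 0.78 [276.  33.] [ 0.6495 -0.0531  0.028 ]
nest_mouth_36 0.7 [275. 132.] [ 0.5929 -0.0612  0.028 ]
nest_mouth_36 0.68 [276. 216.] [ 0.5382 -0.0704  0.028 ]
```

View pics/w9.png

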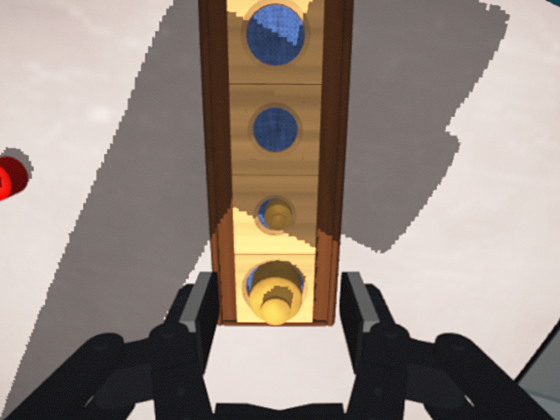

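18 sits in its bore at (277,214); I'll confirm that later. Next is 29.

```bash
python3 -m crank '[0.6,0.01,-0.936,0,0,0,0,0.6,0.01,-0.936,0,0,0,0,0.6,0.01,-0.936,0,0,0,0]' >/dev/null
python3 -m crank '[0.6,0.01,-0.936,0,0,0,0,0.6,0.01,-0.936,0,0,0,0,0.6,0.01,-0.936,0,0,0,0]' >/dev/null
python3 -m crank '[0.6,0.01,-0.936,0,0,0,0,0.6,0.01,-0.936,0,0,0,0,0.6,0.01,-0.936,0,0,0,0,0.6,0.01,-0.936,0,0,0,0,0.6,0.01,-0.936,0,0,0,0,0.6,0.01,-0.936,0,0,0,0]'
python3 -c '
from h import *
look("weight_29_centre");look("stamp_centre")'
```

```text
time_s: 18.5
position: [0.4998, 0.2042, 0.1204]
ee_rot: [[0.988, 0.155, -0.001], [0.155, -0.988, -0.0], [-0.001, 0.0, -1.0]]
ft_force: [-0.4, -0.0, 0.5]
opening: 0.0512
finger_force: 0.0
weight_29_centre 0.8 [397. 184.] [0.5279 0.1285] tool d (units) [0.161 0.791 1.036]
weight_29_centre 0.59 [279. 171.] [0.5249 0.2089] tool d (units) [ 0.256 -0.007  1.036]
stamp_centre 0.62 [134. 167.] [0.5175 0.299 ] tool d (units) [ 0.322 -0.905  0.863]
```

```bash
python3 -m crank '[0.6,0.25,-0.01,0.4,0,0,0,0.6,0.25,-0.01,0.9,0,0,0,0.6,0.25,-0.01,0.9,0,0,0,0.6,0.25,-0.01,0.9,0,0,0]'
python3 -m crank '[0.6,0,0,0.215,0,0,0,0.6,0,0,0.215,0,0,0,0.6,0,0,0.215,0,0,0,0,0,0,0.215,0,0,0,0,0,0,0.215,0,0,0,0,0,0,0.215,0,0,0,0,0,0,0.215,0,0,0,0,0,0,0.215,0,0,0]'
python3 -m crank '[0,0,0,-0.8,0,0,0,0,0,0,-0.8,0,0,0,0,0,0,-0.8,0,0,0,0,0,0,-0.8,0,0,0]'
python3 -c '
from h import *
s=arm.get_state()["position"];print(tool(np.array([.6498,-.0536,.1])-s)*10)'
```

```text
time_s: 19.1
position: [0.5225, 0.2101, 0.03]
ee_rot: [[0.988, 0.156, -0.004], [0.156, -0.988, -0.001], [-0.004, 0.0, -1.0]]
ft_force: [0.3, 0.3, 1.3]
opening: 0.0514
finger_force: 0.0
time_s: 19.9
position: [0.5252, 0.2108, 0.0119]
ee_rot: [[0.988, 0.157, 0.003], [0.157, -0.988, 0.0], [0.003, 0.0, -1.0]]
ft_force: [-1.5, -0.8, 10.1]
opening: 0.0253
finger_force: 58.4
time_s: 20.3
position: [0.5243, 0.2108, 0.0906]
ee_rot: [[0.988, 0.157, 0.002], [0.157, -0.988, 0.0], [0.002, -0.0, -1.0]]
ft_force: [-0.3, -0.6, -1.4]
opening: 0.0251
finger_force: 59.7
[ 0.82494543  2.80776412 -0.09263895]
```

```bash
python3 -m crank '[0,0.275,0.936,0,0,0,0,0,0.275,0.936,0,0,0,0,0,0.275,0.936,0,0,0,0]' >/dev/null
python3 -m crank '[0,0.275,0.936,0,0,0,0,0,0.275,0.936,0,0,0,0,0,0.275,0.936,0,0,0,0]' >/dev/null
python3 -m crank '[0,0.275,0.936,0,0,0,0,0,0.275,0.936,0,0,0,0,0,0.275,0.936,0,0,0,0,0,0.275,0.936,0,0,0,0,0,0.275,0.936,0,0,0,0,0,0.275,0.936,0,0,0,0,0,0.275,0.936,0,0,0,0,0,0.275,0.936,0,0,0,0]'
python3 - <<'E'
from h import *
p=look("nest_mouth_29","w10.png")
Z["weight_29_centre"]=arm.get_state()["position"][2]-.0115+.017;look("weight_29_centre")
E
```

```text
time_s: 21.7
position: [0.6492, -0.0527, 0.0894]
ee_rot: [[0.987, 0.158, -0.0], [0.158, -0.987, 0.0], [-0.0, -0.0, -1.0]]
ft_force: [-0.1, 0.5, -1.0]
opening: 0.0253
finger_force: 59.8
nest_mouth_29 0.93 [278. 382.] [ 0.5375 -0.0691] tool d (units) [-1.129 -0.017  0.614]
nest_mouth_29 0.74 [280. 231.] [ 0.649  -0.0529] tool d (units) [-0.003 -0.001  0.614]
weight_29_centre 0.58 [278. 289.] [ 0.6503 -0.0519] tool d (units) [ 0.01  -0.013 -0.055]
weight_29_centre 0.58 [  5. 339.] [0.6019 0.069 ] tool d (units) [-0.278 -1.282 -0.055]
```

```bash
python3 -m crank '[0,-0.005,0.008,0.25,0,0,0,0,-0.005,0.008,0.45,0,0,0,0,-0.005,0.008,0.53,0,0,0,0,-0.005,0.008,0.57,0,0,0,0,-0.005,0.008,0.58,0,0,0,0,-0.005,0.008,0.58,0,0,0]'
python3 -m crank '[0,0,0,0.01,0,0,0,0,0,0,0.01,0,0,0,0.55,0,0,0.01,0,0,0,0.55,0,0,0.01,0,0,0,0.55,0,0,0.01,0,0,0,0.55,0,0,0.01,0,0,0]'
python3 -m crank '[0.65,0,0,-0.4,0,0,0,0.65,0,0,-0.9,0,0,0,0.65,0,0,-0.9,0,0,0,0.65,0,0,-0.9,0,0,0,0.65,0,0,-0.9,0,0,0]'
python3 - <<'E'
from h import *
p=arm.snapshot("wrist");save(p,"w11.png")
for k,z in(("weight_29_centre",.036),("weight_18_centre",.033),("nest_mouth_36",.028)):
    for r in arm.place_of(p,k)[:4]: print(k,round(r["conf"],2),np.round(r["xy"]),at(p,r["xy"],z).round(4))
s=arm.get_state()["position"];print(tool(np.array([.6274,.2992,.1])-s)*10)
E
```

```text
time_s: 22.5
position: [0.6497, -0.0548, 0.032]
ee_rot: [[0.988, 0.157, 0.001], [0.157, -0.988, -0.0], [0.001, 0.001, -1.0]]
ft_force: [0.1, -0.4, -0.1]
opening: 0.0251
finger_force: 59.8
time_s: 23.1
position: [0.6492, -0.0546, 0.0305]
ee_rot: [[0.988, 0.157, 0.0], [0.157, -0.988, -0.0], [0.0, 0.0, -1.0]]
ft_force: [0.8, -0.4, -0.4]
opening: 0.047
finger_force: 0.0
time_s: 23.6
position: [0.6482, -0.0543, 0.1195]
ee_rot: [[0.988, 0.157, -0.002], [0.157, -0.988, 0.001], [-0.002, -0.001, -1.0]]
ft_force: [0.5, -0.4, 0.4]
opening: 0.0556
finger_force: 0.0
weight_29_centre 0.84 [ 29. 315.] [0.5427 0.1165 0.036 ]
weight_29_centre 0.56 [282. 214.] [ 0.6504 -0.0551  0.036 ]
weight_18_centre 0.62 [279. 354.] [ 0.5386 -0.0711  0.033 ]
nest_mouth_36 0.87 [279. 287.] [ 0.5928 -0.0622  0.028 ]
nest_mouth_36 0.58 [278. 348.] [ 0.5402 -0.07    0.028 ]
[ 0.34974302 -3.52440742  0.19082066]
```

```bash
python3 -m crank '[0.6,0,-0.88,0,0,0,0,0.6,0,-0.88,0,0,0,0,0.6,0,-0.88,0,0,0,0]' >/dev/null
python3 -m crank '[0.6,0,-0.88,0,0,0,0,0.6,0,-0.88,0,0,0,0,0.6,0,-0.88,0,0,0,0]' >/dev/null
python3 -m crank '[0.6,0.1,-0.88,0,0,0,0,0.6,0.1,-0.88,0,0,0,0,0.6,0.1,-0.88,0,0,0,0]' >/dev/null
python3 -m crank '[0.6,0.25,-0.88,0,0,0,0,0.6,0.25,-0.88,0,0,0,0,0.6,0.25,-0.88,0,0,0,0,0.6,0.25,-0.88,0,0,0,0,0.6,0.25,-0.88,0,0,0,0,0.6,0.25,-0.88,0,0,0,0]'
python3 -c '
from h import *
look("weight_23_centre")'
```

```text
time_s: 25.3
position: [0.6286, 0.2965, 0.12]
ee_rot: [[0.988, 0.155, -0.001], [0.155, -0.988, -0.001], [-0.001, 0.001, -1.0]]
ft_force: [0.8, 1.0, -0.7]
opening: 0.0513
finger_force: 0.0
weight_23_centre 0.71 [274. 209.] [0.626  0.3001] tool d (units) [-0.021 -0.038  1.062]
```

```bash
python3 -m crank '[0.6,-0.016,-0.03,0.4,0,0,0,0.6,-0.016,-0.03,0.9,0,0,0,0.6,-0.016,-0.03,0.9,0,0,0,0.6,-0.016,-0.03,0.9,0,0,0]'
python3 -m crank '[0.6,0,0,0.22,0,0,0,0.6,0,0,0.22,0,0,0,0.6,0,0,0.22,0,0,0,0,0,0,0.22,0,0,0,0,0,0,0.22,0,0,0,0,0,0,0.22,0,0,0,0,0,0,0.22,0,0,0,0,0,0,0.22,0,0,0]'
python3 -m crank '[0,0,0,-0.8,0,0,0,0,0,0,-0.8,0,0,0,0,0,0,-0.8,0,0,0,0,0,0,-0.8,0,0,0]'
python3 -c '
from h import *
s=arm.get_state()["position"];print(tool(np.array([.5936,-.0621,.1])-s)*10)'
```

```text
time_s: 25.8
position: [0.6257, 0.3004, 0.0294]
ee_rot: [[0.988, 0.156, -0.003], [0.156, -0.988, -0.001], [-0.003, 0.0, -1.0]]
ft_force: [1.2, 0.2, -0.3]
opening: 0.0512
finger_force: 0.0
time_s: 26.6
position: [0.6277, 0.3016, 0.0108]
ee_rot: [[0.988, 0.157, 0.003], [0.157, -0.988, 0.001], [0.003, -0.0, -1.0]]
ft_force: [-0.0, -0.2, 5.5]
opening: 0.0193
finger_force: 58.5
time_s: 27.0
position: [0.627, 0.3014, 0.0899]
ee_rot: [[0.988, 0.157, 0.002], [0.157, -0.988, 0.001], [0.002, -0.0, -1.0]]
ft_force: [-0.2, 0.7, -1.4]
opening: 0.0195
finger_force: 59.0
[-0.89976027  3.53789683 -0.1044767 ]
```

```bash
python3 -m crank '[0,-0.225,0.884,0,0,0,0,0,-0.225,0.884,0,0,0,0,0,-0.225,0.884,0,0,0,0]' >/dev/null
python3 -m crank '[0,-0.225,0.884,0,0,0,0,0,-0.225,0.884,0,0,0,0,0,-0.225,0.884,0,0,0,0]' >/dev/null
python3 -m crank '[0,-0.225,0.884,0,0,0,0,0,-0.225,0.884,0,0,0,0,0,-0.225,0.884,0,0,0,0]' >/dev/null
python3 -m crank '[0,-0.225,0.884,0,0,0,0,0,-0.225,0.884,0,0,0,0,0,-0.225,0.884,0,0,0,0,0,-0.225,0.884,0,0,0,0,0,-0.225,0.884,0,0,0,0,0,-0.225,0.884,0,0,0,0,0,-0.225,0.884,0,0,0,0]'
python3 - <<'E'
from h import *
p=look("nest_mouth_23","w12.png")
Z["weight_23_centre"]=arm.get_state()["position"][2]-.0105+.014;look("weight_23_centre")
E
```

```text
time_s: 28.6
position: [0.593, -0.0605, 0.0882]
ee_rot: [[0.987, 0.159, -0.0], [0.159, -0.987, 0.0], [-0.0, -0.0, -1.0]]
ft_force: [-0.6, -0.3, 0.1]
opening: 0.0195
finger_force: 59.2
nest_mouth_23 0.87 [279. 232.] [ 0.5923 -0.0599] tool d (units) [-0.006 -0.01   0.602]
nest_mouth_23 0.87 [283. 311.] [ 0.5395 -0.0707] tool d (units) [-0.544  0.014  0.602]
weight_23_centre 0.62 [278. 290.] [ 0.5925 -0.06  ] tool d (units) [-0.003 -0.014 -0.035]
```

```bash
python3 -m crank '[0,0.003,0.007,0.25,0,0,0,0,0.003,0.007,0.45,0,0,0,0,0.003,0.007,0.53,0,0,0,0,0.003,0.007,0.56,0,0,0,0,0.003,0.007,0.57,0,0,0,0,0.003,0.007,0.57,0,0,0]'
python3 -m crank '[0,0,0,0.01,0,0,0,0,0,0,0.01,0,0,0,0.48,0,0,0.01,0,0,0,0.48,0,0,0.01,0,0,0,0.48,0,0,0.01,0,0,0,0.48,0,0,0.01,0,0,0]'
python3 -m crank '[0.65,0,0,-0.4,0,0,0,0.65,0,0,-0.9,0,0,0,0.65,0,0,-0.9,0,0,0,0.65,0,0,-0.9,0,0,0,0.65,0,0,-0.9,0,0,0]'
python3 -m crank '[0.65,-0.5,0,-0.5,0,0,0,0.65,-0.5,0,-0.5,0,0,0,0.65,-0.5,0,-0.5,0,0,0,0.65,-0.5,0,-0.5,0,0,0]' >/dev/null
python3 - <<'E'
from h import *
p=arm.snapshot("wrist");save(p,"w13.png")
for k,z in(("weight_36_centre",.039),("weight_29_centre",.036),("weight_23_centre",.034),("weight_18_centre",.033)):
    for r in arm.place_of(p,k)[:4]: print(k,round(r["conf"],2),np.round(r["xy"]),at(p,r["xy"],z).round(4))
a=cv2.imread("pics/w13.png")[0:300,180:380]
b=cv2.imread("pics/w11.png")[180:420,200:360]
m=np.zeros((600,800,3),np.uint8); m[:,:400]=cv2.resize(a,(400,600),interpolation=2); m[:,400:]=cv2.resize(b,(400,600),interpolation=2); cv2.imwrite("pics/m.png",m)
E
```

```text
time_s: 29.4
position: [0.594, -0.0629, 0.032]
ee_rot: [[0.988, 0.157, 0.001], [0.157, -0.988, -0.0], [0.001, 0.001, -1.0]]
ft_force: [-1.1, -0.8, -0.1]
opening: 0.0193
finger_force: 59.2
time_s: 30.0
position: [0.5934, -0.0628, 0.0304]
ee_rot: [[0.988, 0.157, 0.0], [0.157, -0.988, -0.0], [0.0, 0.0, -1.0]]
ft_force: [-0.0, 0.4, -0.0]
opening: 0.0411
finger_force: 0.0
time_s: 30.5
position: [0.5924, -0.0625, 0.1195]
ee_rot: [[0.988, 0.157, -0.002], [0.157, -0.988, 0.001], [-0.002, -0.001, -1.0]]
ft_force: [-1.0, -0.7, -0.5]
opening: 0.0555
finger_force: 0.0
weight_36_centre 0.7 [278. 268.] [ 0.4833 -0.0784  0.039 ]
weight_29_centre 0.8 [281.  42.] [ 0.6507 -0.0542  0.036 ]
weight_29_centre 0.8 [ 40. 171.] [0.5342 0.1149 0.036 ]
weight_29_centre 0.16 [282. 199.] [ 0.5405 -0.0729  0.036 ]
weight_23_centre 0.97 [277. 127.] [ 0.5937 -0.0608  0.034 ]
weight_23_centre 0.21 [280. 196.] [ 0.5424 -0.0711  0.034 ]
weight_18_centre 0.72 [282. 198.] [ 0.5409 -0.0726  0.033 ]
```

View pics/m.png

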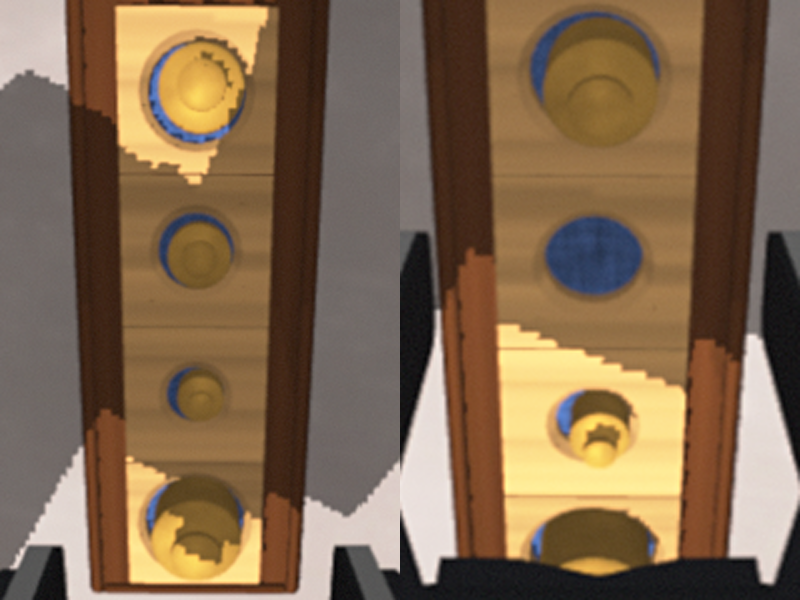

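All four weights are upright in their own bores (left panel, from the top: 29, 23, 18, 36). Now the cover.

```bash
python3 -m crank '[0.65,-0.265,0.99,-0.17,0,0,0,0.65,-0.265,0.99,-0.17,0,0,0,0.65,-0.265,0.99,-0.17,0,0,0]' >/dev/null
python3 -m crank '[0.65,-0.265,0.99,-0.17,0,0,0,0.65,-0.265,0.99,-0.17,0,0,0,0.65,-0.265,0.99,-0.17,0,0,0]' >/dev/null
python3 -m crank '[0.65,-0.265,0.99,-0.17,0,0,0.158,0.65,-0.265,0.99,-0.17,0,0,0.158,0.65,-0.265,0.99,-0.17,0,0,0.158,0.65,-0.265,0.99,-0.17,0,0,0.158,0.65,-0.265,0.99,-0.17,0,0,0.158,0.65,-0.265,0.99,-0.17,0,0,0.158]'
python3 - <<'E'
from h import *
p=look("cover_grip","w14.png")
g=p["pixels"].max(2); g=((g<45)*255).astype(np.uint8); g[290:]=0
n,l,st,c=cv2.connectedComponentsWithStats(g)
for i in range(1,n):
    if st[i,4]>400:
        ys,xs=np.where(l==i); r=cv2.minAreaRect(np.c_[xs,ys].astype(np.float32)); b=cv2.boxPoints(r)
        w=np.array([at(p,q,.092)[:2] for q in b]); print(st[i],np.round(r[0]),r[1],w.round(4).tolist(),w.mean(0))
        e=[w[1]-w[0],w[2]-w[1]]; e=max(e,key=np.linalg.norm); print(np.degrees(np.arctan(e[1]/e[0])),np.linalg.norm(e))
E
```

```text
time_s: 32.35
position: [0.5121, -0.374, 0.2206]
ee_rot: [[0.985, -0.17, -0.001], [-0.17, -0.985, 0.002], [-0.002, -0.002, -1.0]]
ft_force: [0.1, 0.1, 0.1]
opening: 0.0557
finger_force: 0.0
cover_grip 0.82 [288. 195.] [ 0.5077 -0.3802] tool d (units) [-0.034  0.067  1.428]
[451  39  65  28 677] [483.  52.] (20.884613037109375, 66.26547241210938) [[0.598, -0.5054], [0.5964, -0.5525], [0.5824, -0.5538], [0.5842, -0.5062]] [ 0.59025513 -0.52946936]
88.04926351437393 0.04707116419817329
[   0  128   72  162 2842] [ 36. 208.] (161.0, 71.0) [[0.6001, -0.1786], [0.5891, -0.2337], [0.4616, -0.1864], [0.471, -0.1207]] [ 0.53045592 -0.17985716]
-20.358792735725967 0.13599070555226586
[ 274  128   33  124 2408] [288. 190.] (30.594173431396484, 122.84648132324219) [[0.4697, -0.3581], [0.5626, -0.3802], [0.5577, -0.4013], [0.4641, -0.3815]] [ 0.51350882 -0.38027297]
-13.402267537537929 0.09543098148393038
[439 235  82  55 832] [476. 255.] (28.584941864013672, 89.21536254882812) [[0.4327, -0.4847], [0.4626, -0.5474], [0.4387, -0.5609], [0.4072, -0.4966]] [ 0.43530217 -0.52239051]
-64.46404425861728 0.06948044001436773
```

View pics/w14.png

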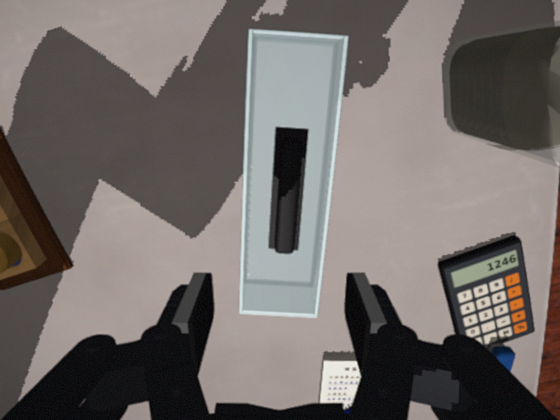

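```bash
python3 -m crank '[0.65,0,0.067,0.4,0,0,0.03,0.65,0,0.067,0.8,0,0,0.03,0.65,0,0.067,1,0,0,0.03,0.65,0,0.067,1,0,0,0.03,0.65,0,0.067,1,0,0,0.03]'
python3 -m crank '[0.65,0,0,0.3,0,0,0,0.65,0,0,0.48,0,0,0,0.65,0,0,0.53,0,0,0,0.65,0,0,0.53,0,0,0,0,0,0,0.53,0,0,0,0,0,0,0.53,0,0,0,0,0,0,0.53,0,0,0,0,0,0,0.53,0,0,0,0,0,0,0.53,0,0,0,0,0,0,0.53,0,0,0]'
```

```text
time_s: 32.95
position: [0.5114, -0.3826, 0.1216]
ee_rot: [[0.972, -0.233, 0.0], [-0.233, -0.972, 0.0], [0.0, -0.0, -1.0]]
ft_force: [-0.3, 0.5, -0.0]
opening: 0.0554
finger_force: 0.0
time_s: 33.95
position: [0.5114, -0.383, 0.0693]
ee_rot: [[0.972, -0.234, 0.001], [-0.234, -0.972, -0.001], [0.001, 0.0, -1.0]]
ft_force: [0.8, 2.5, 5.2]
opening: 0.0145
finger_force: 64.4
```

```bash
python3 -m crank '[0,0,0,-0.4,0,0,0,0,0,0,-0.8,0,0,0,0,0,0,-1,0,0,0,0,0,0,-1,0,0,0,0,0,0,-1,0,0,0]'
python3 -m crank '[0,-0.025,-0.4,0,0,0,0,0,-0.05,-0.8,0,0,0,0,0,-0.05,-0.8,0,0,0,0]' >/dev/null
python3 -m crank '[0,-0.05,-0.8,0,0,0,0,0,-0.05,-0.8,0,0,0,0,0,-0.05,-0.8,0,0,0,0]' >/dev/null
python3 -m crank '[0,-0.05,-0.8,0,0,0,0,0,-0.05,-0.8,0,0,0,0,0,-0.05,-0.8,0,0,0,0]' >/dev/null
python3 -m crank '[0,-0.05,-0.4,0,0,0,-0.06,0,-0.05,-0.8,0,0,0,-0.12,0,-0.05,-0.8,0,0,0,-0.183,0,-0.05,-0.8,0,0,0,-0.183,0,-0.05,-0.8,0,0,0,-0.183,0,-0.05,-0.8,0,0,0,-0.183,0,-0.05,-0.8,0,0,0,-0.183,0,-0.05,-0.8,0,0,0,-0.183]'
python3 - <<'E'
from h import *
for n in("wrist","top","scene"):
    p=arm.snapshot(n);save(p,n[0]+"15.png");s=arm.get_state()
    for k,z in(("cover_grip",s["position"][2]+.0087),("rack_base",0)):
        for r in arm.place_of(p,k)[:2]: print(n,k,round(r["conf"],2),np.round(r["xy"]),at(p,r["xy"],z).round(4))
E
```

```text
time_s: 34.45
position: [0.5102, -0.3825, 0.1673]
ee_rot: [[0.972, -0.234, -0.001], [-0.234, -0.972, 0.001], [-0.002, -0.001, -1.0]]
ft_force: [-0.4, -1.0, -2.0]
opening: 0.0144
finger_force: 63.3
time_s: 36.15
position: [0.5663, -0.068, 0.1682]
ee_rot: [[0.989, 0.145, -0.0], [0.145, -0.989, -0.0], [-0.0, 0.0, -1.0]]
ft_force: [-0.0, 0.0, -3.3]
opening: 0.0148
finger_force: 63.2
wrist cover_grip 0.64 [282. 306.] [ 0.5613 -0.0693  0.177 ]
top cover_grip 0.68 [291. 198.] [ 0.5651 -0.0762  0.1771]
top rack_base 0.5 [288. 202.] [ 0.5731 -0.0718  0.    ]
scene cover_grip 0.71 [284. 172.] [ 0.566  -0.0731  0.1771]
scene rack_base 0.82 [281. 231.] [ 0.5629 -0.0536  0.    ]
scene rack_base 0.52 [261. 326.] [0.4472 0.2777 0.    ]
```

View pics/w15.png

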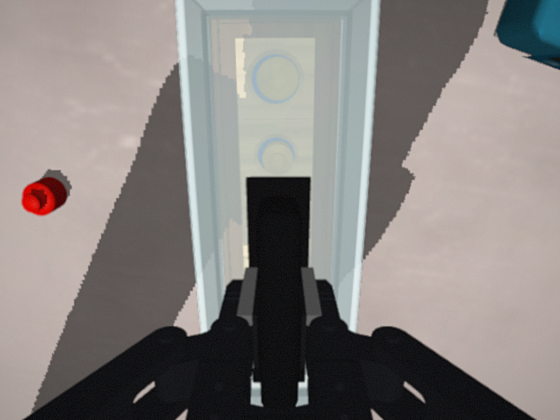

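Run:
```python
from h import *
p=arm.snapshot("wrist");s=arm.get_state();pos=np.array(s["position"]);print(pos)
g=p["pixels"].max(2).astype(int); print([(r,int(g[r,270:287].mean())) for r in range(168,190)])
for c in (247,310):
    print((tool(at(p,(c,178),.191)-pos)*1000).round(1))
for uv in((278,178),(278,177)): print("far end handle, mm tool", (tool(at(p,uv,.191)-pos)*1000).round(1))
r=[x for x in arm.outline_of(p,"cover_grip")][:1]
if r: print(r[0]["rect"])
```

```text
[ 0.5663905  -0.0671259   0.16835915]
[(168, 191), (169, 191), (170, 190), (171, 190), (172, 190), (173, 191), (174, 194), (175, 185), (176, 141), (177, 63), (178, 12), (179, 16), (180, 18), (181, 19), (182, 19), (183, 18), (184, 19), (185, 18), (186, 19), (187, 18), (188, 18), (189, 19)]
[ 52.8 -11.1 -22.6]
[ 52.8   9.4 -22.6]
far end handle, mm tool [ 52.8  -1.  -22.6]
far end handle, mm tool [ 53.1  -1.  -22.6]
[280.7, 204.2, 206.0, 408.3]
```

```bash
cat > c.py <<'E'
from h import *
# w14 calibration: wrist camera is rigid on the tool; rebuild pose from present one
p=arm.snapshot("wrist");s=arm.get_state();R=np.array(s["ee_rot"]);pos=np.array(s["position"])
Rc=np.array(p["R"]);tc=np.array(p["t"])
R2=np.array([[0.985,-0.17,-0.001],[-0.17,-0.985,0.002],[-0.002,-0.002,-1.0]]);pos2=np.array([.5121,-.374,.2206])
A=Rc@R; b=Rc@pos+tc           # cam = A*tool + b
q=dict(p); q["R"]=A@R2.T; q["t"]=b-q["R"]@pos2
for z,pts in((.064,[(249,30),(347,37),(317,317),(241,313)]),(.092,[(275,128),(307,128)]),):
    w=np.array([at(q,u,z)[:2] for u in pts]); print(z,w.round(4).tolist(),w.mean(0).round(4))
    print([round(float(np.linalg.norm(w[i]-w[i-1])),4) for i in range(len(w))])
E
python3 c.py
```

```text
0.064 [[0.632, -0.3715], [0.6152, -0.4413], [0.3811, -0.3861], [0.3975, -0.3171]] [ 0.5064 -0.379 ]
[0.2407, 0.0718, 0.2405, 0.0709]
0.092 [[0.5619, -0.3787], [0.558, -0.4009]] [ 0.56   -0.3898]
[0.0226, 0.0226]
```

Run:
```python
from h import *
p=arm.snapshot("wrist");s=arm.get_state();pos=np.array(s["position"])
g=p["pixels"].astype(int).sum(2)//3
print("col profile r0-40 @c 225,278:",[(int(g[r,225]),int(g[r,330])) for r in range(0,40,2)])
print("row12:",[int(x) for x in g[22,170:390:3]])
zt=pos[2]-.069+.064; zb=pos[2]-.069
for r in (0,6,12,18): print(r,(tool(at(p,(278,r),zt)-pos)*1000).round(1)[:2],(tool(at(p,(278,r),zb)-pos)*1000).round(1)[:2])
for k in["nest_mouth_36","weight_29_centre","weight_23_centre"]:
    for r in arm.place_of(p,k)[:3]: print(k,r["conf"],r["xy"])
```

```text
col profile r0-40 @c 225,278: [(180, 166), (181, 168), (182, 166), (182, 165), (183, 170), (162, 158), (159, 157), (160, 157), (163, 159), (164, 159), (173, 161), (171, 159), (170, 160), (177, 161), (178, 162), (175, 164), (176, 163), (175, 163), (177, 165), (176, 164)]
row12: [171, 174, 186, 226, 227, 185, 168, 168, 169, 172, 166, 148, 156, 175, 171, 175, 171, 173, 172, 172, 173, 173, 172, 172, 172, 171, 170, 162, 162, 161, 162, 161, 161, 160, 159, 162, 162, 162, 161, 160, 160, 160, 160, 163, 161, 160, 161, 161, 160, 161, 160, 160, 158, 161, 162, 160, 162, 162, 167, 154, 155, 167, 165, 165, 166, 165, 163, 213, 218, 185, 95, 88, 89, 88]
0 [110.8  -0.9] [122.7  -1. ]
6 [108.8  -0.9] [119.8  -1. ]
12 [106.8  -1. ] [117.  -1.]
18 [104.8  -1. ] [114.1  -1. ]
weight_29_centre 0.97 [43.8, 197.2]
```

```bash
python3 -m crank '[0,0.03,-0.01,0.2,0,0,0,0,0.03,-0.01,0.4,0,0,0,0,0.03,-0.01,0.6,0,0,0,0,0.03,-0.01,0.65,0,0,0,0,0.03,-0.01,0.65,0,0,0]'
python3 -m crank '[0,0,0,0.05,0,0,0,0,0,0,0.1,0,0,0,0,0,0,0.15,0,0,0,0,0,0,0.2,0,0,0,0,0,0,0.22,0,0,0,0,0,0,0.22,0,0,0]'
```

```text
time_s: 37.45
position: [0.5687, -0.0656, 0.1026]
ee_rot: [[0.989, 0.146, -0.002], [0.146, -0.989, 0.001], [-0.002, -0.001, -1.0]]
ft_force: [0.8, 0.4, -2.1]
opening: 0.0148
finger_force: 63.0
time_s: 38.05
position: [0.5689, -0.0657, 0.0809]
ee_rot: [[0.989, 0.146, -0.001], [0.146, -0.989, 0.0], [-0.001, -0.0, -1.0]]
ft_force: [-0.2, 0.5, -2.0]
opening: 0.0149
finger_force: 63.1
```

```bash
python3 -m crank '[0,0,0,0.015,0,0,0,0,0,0,0.025,0,0,0,0,0,0,0.035,0,0,0,0,0,0,0.035,0,0,0]'
python3 -c '
from h import *
for n in("wrist","top","scene"):
    p=arm.snapshot(n);save(p,n[0]+"16.png");z=arm.get_state()["position"][2]+.0087
    for k,h in(("cover_grip",z),("rack_base",0)):
        for r in arm.place_of(p,k)[:1]: print(n,k,round(r["conf"],2),at(p,r["xy"],h).round(4))
'
```

```text
time_s: 38.45
position: [0.5701, -0.0659, 0.0785]
ee_rot: [[0.989, 0.146, 0.002], [0.146, -0.989, -0.0], [0.002, 0.001, -1.0]]
ft_force: [1.0, 1.2, 2.3]
opening: 0.015
finger_force: 63.9
wrist cover_grip 0.71 [ 0.5645 -0.0656  0.0872]
top cover_grip 0.82 [ 0.5699 -0.0681  0.0872]
scene cover_grip 0.73 [ 0.5663 -0.0668  0.0872]
scene rack_base 0.66 [ 0.5703 -0.0487  0.    ]
```

```bash
python3 -m crank '[0,0,0,0.01,0,0,0,0,0,0,0.02,0,0,0,0,0,0,0.02,0,0,0]'
python3 -m crank '[0.4,0,0,-0.02,0,0,0,0.4,0,0,-0.02,0,0,0,0.4,0,0,-0.02,0,0,0,0.4,0,0,-0.02,0,0,0]'
python3 -m crank '[0.5,0,0,-0.4,0,0,0,0.5,0,0,-0.9,0,0,0,0.5,0,0,-1,0,0,0,0.5,0,0,-1,0,0,0,0.5,0,0,-1,0,0,0,0.5,0,0,-1,0,0,0]'
python3 -c '
from h import *
for n in("wrist","top","scene"):
    p=arm.snapshot(n);save(p,n[0]+"17.png")
    for k,h in(("cover_grip",.086),("rack_base",0)):
        for r in arm.place_of(p,k)[:1]: print(n,k,round(r["conf"],2),np.round(r["xy"]),at(p,r["xy"],h).round(4))
p=arm.snapshot("wrist")
# predicted pixels of expected cover/base corners vs image edges
th=np.radians(8.4);c=np.array([.5664,-.066]);ex=np.array([np.cos(th),np.sin(th)]);ey=np.array([-ex[1],ex[0]])
def proj(X):
    q=np.array(p["R"])@X+p["t"];u=q[:2]/q[2];u=u*(1+p["k1"]*(u@u));return u*[p["fx"],p["fy"]]+[p["cx"],p["cy"]]
im=p["pixels"].astype(int).sum(2)//3
for z,a,b in((.072,122,37),(.008,122,37),(.011,131,49)):
    print(z,[proj(np.r_[c+ex*sx*a/1e3+ey*sy*b/1e3,z]).round(0).tolist() for sx,sy in((1,1),(1,-1),(-1,-1),(-1,1))])
print([int(x) for x in im[:120:2,300]]);print("row150",[int(x) for x in im[150,150:420:3]])
'
```

```text
time_s: 39.2
position: [0.5696, -0.0656, 0.0772]
ee_rot: [[0.989, 0.147, 0.002], [0.147, -0.989, -0.0], [0.002, 0.0, -1.0]]
ft_force: [-0.6, 2.6, 11.4]
opening: 0.0146
finger_force: 65.0
time_s: 39.6
position: [0.5687, -0.0658, 0.0772]
ee_rot: [[0.989, 0.146, -0.001], [0.146, -0.989, 0.0], [-0.001, -0.001, -1.0]]
ft_force: [-0.2, 0.3, 0.3]
opening: 0.034
finger_force: 0.0
time_s: 40.2
position: [0.5678, -0.0654, 0.1758]
ee_rot: [[0.989, 0.146, -0.004], [0.146, -0.989, 0.001], [-0.004, -0.002, -1.0]]
ft_force: [-0.1, -0.4, -1.4]
opening: 0.0428
finger_force: 0.0
wrist cover_grip 0.64 [279. 216.] [ 0.5655 -0.0652  0.086 ]
top cover_grip 0.61 [285. 200.] [ 0.5704 -0.0628  0.086 ]
top rack_base 0.54 [285. 202.] [ 0.5723 -0.065   0.    ]
scene cover_grip 0.75 [280. 206.] [ 0.5647 -0.0469  0.086 ]
scene rack_base 0.78 [280. 227.] [ 0.5739 -0.0663  0.    ]
0.072 [[218.0, 19.0], [341.0, 19.0], [325.0, 352.0], [234.0, 352.0]]
0.008 [[231.0, 31.0], [328.0, 31.0], [318.0, 308.0], [241.0, 308.0]]
0.011 [[214.0, 18.0], [345.0, 18.0], [330.0, 317.0], [229.0, 317.0]]
[180, 181, 179, 181, 181, 106, 90, 89, 92, 93, 51, 88, 213, 224, 190, 170, 169, 167, 169, 172, 176, 177, 192, 197, 200, 195, 195, 196, 196, 198, 200, 197, 198, 195, 192, 192, 191, 190, 190, 188, 190, 189, 192, 187, 189, 192, 194, 197, 197, 196, 199, 201, 201, 200, 199, 197, 198, 200, 200, 201]
row150 [94, 95, 94, 95, 94, 94, 96, 97, 98, 96, 96, 94, 94, 96, 95, 94, 94, 94, 95, 96, 97, 95, 96, 86, 131, 227, 165, 162, 160, 172, 181, 197, 203, 203, 203, 202, 147, 18, 19, 18, 16, 16, 19, 15, 13, 19, 19, 19, 16, 89, 202, 202, 200, 202, 200, 177, 177, 169, 169, 167, 229, 147, 45, 93, 93, 94, 94, 93, 92, 92, 95, 95, 93, 94, 95, 94, 94, 95, 98, 92, 95, 95, 96, 95, 94, 91, 193, 190, 190, 190]
```

Run:
```python
from h import *
p=arm.snapshot("wrist"); im=p["pixels"].astype(int).sum(2)//3
for c in(250,300): 
    print(c,"near",list(zip(range(260,420,3),[int(x) for x in im[260:420:3,c]])))
    print(c,"far",list(zip(range(0,50),[int(x) for x in im[0:50,c]])))
pos=np.array(arm.get_state()["position"]);th=np.radians(8.4);ex=np.array([np.cos(th),np.sin(th)]);c0=np.array([.5664,-.066])
for v,z in((9,.011),(9,0),(20,.011),(24,.072),(30,.008),(300,.008),(310,.011),(350,.072)): print(v,z,round(float((at(p,(279,v),z)[:2]-c0)@ex*1000),1))
```

```text
250 near [(260, 198), (263, 199), (266, 198), (269, 197), (272, 196), (275, 198), (278, 198), (281, 199), (284, 201), (287, 201), (290, 200), (293, 202), (296, 204), (299, 202), (302, 201), (305, 202), (308, 201), (311, 178), (314, 172), (317, 191), (320, 190), (323, 189), (326, 189), (329, 189), (332, 189), (335, 188), (338, 187), (341, 187), (344, 187), (347, 185), (350, 239), (353, 225), (356, 189), (359, 189), (362, 188), (365, 188), (368, 189), (371, 188), (374, 187), (377, 185), (380, 185), (383, 185), (386, 185), (389, 185), (392, 185), (395, 184), (398, 184), (401, 186), (404, 84), (407, 15), (410, 19), (413, 21), (416, 17), (419, 20)]
250 far [(0, 178), (1, 176), (2, 178), (3, 179), (4, 176), (5, 177), (6, 180), (7, 180), (8, 180), (9, 159), (10, 105), (11, 85), (12, 87), (13, 89), (14, 90), (15, 90), (16, 91), (17, 91), (18, 91), (19, 90), (20, 60), (21, 35), (22, 67), (23, 138), (24, 201), (25, 225), (26, 228), (27, 222), (28, 195), (29, 173), (30, 171), (31, 171), (32, 170), (33, 171), (34, 167), (35, 169), (36, 172), (37, 172), (38, 174), (39, 177), (40, 175), (41, 175),
[... 698 characters left out ...]
(410, 17), (413, 18), (416, 13), (419, 19)]
300 far [(0, 180), (1, 179), (2, 180), (3, 178), (4, 179), (5, 180), (6, 179), (7, 182), (8, 180), (9, 159), (10, 106), (11, 86), (12, 89), (13, 91), (14, 91), (15, 92), (16, 92), (17, 91), (18, 93), (19, 86), (20, 53), (21, 33), (22, 73), (23, 147), (24, 205), (25, 224), (26, 224), (27, 219), (28, 193), (29, 170), (30, 169), (31, 171), (32, 170), (33, 169), (34, 168), (35, 168), (36, 170), (37, 171), (38, 170), (39, 175), (40, 174), (41, 174), (42, 175), (43, 181), (44, 192), (45, 196), (46, 198), (47, 199), (48, 197), (49, 196)]
9 0.011 137.4
9 0 139.2
20 0.011 129.6
24 0.072 118.8
30 0.008 122.9
300 0.008 -113.4
310 0.011 -122.6
350 0.072 -119.5
```

```bash
cat > d.py <<'E'
from h import *
p=arm.snapshot("wrist");s=arm.get_state();R=np.array(s["ee_rot"]);pos=np.array(s["position"])
Rc=np.array(p["R"]);A=Rc@R;b=Rc@pos+np.array(p["t"])
def cam(R2,pos2):
    q=dict(p);q["R"]=A@np.array(R2).T;q["t"]=b-q["R"]@np.array(pos2);return q
ex=np.array([np.cos(np.radians(8.4)),np.sin(np.radians(8.4))]);c0=np.array([.5664,-.066])
f=lambda q,u,z:(round(float((at(q,u,z)[:2]-c0)@ex*1000),1))
import cv2
def prof(n,c,r0,r1):
    a=cv2.imread("pics/"+n)[...,::-1]; print(n,c,[(r,a[r,c].tolist()) for r in range(r0,r1)])
q6=cam([[.988,.157,.003],[.157,-.988,-.001],[.003,.002,-1]],[.4853,-.0791,.119])
for r,z in((250,.028),(256,.028),(260,.011),(265,.011)): print(r,z,f(q6,(278,r),z))
prof("w6.png",300,244,272)
q1=cam([[0.988,0.156,-0.001],[0.156,-0.988,-0.001],[-0.001,0.001,-1.0]],[0.5167,-0.063,0.3009])
for r,z in((209,.028),(214,.011),(220,.011),(0,.028)): print(r,z,f(q1,(288,r),z))
prof("w1.png",288,200,226); prof("w1.png",300,0,8)
prof("w17.png",250,4,26)
E
python3 d.py
```

```text
250 0.028 -108.0
256 0.028 -112.5
260 0.011 -124.0
265 0.011 -128.1
w6.png 300 [(244, [253, 225, 140]), (245, [253, 228, 145]), (246, [253, 228, 145]), (247, [253, 229, 144]), (248, [253, 227, 143]), (249, [253, 225, 143]), (250, [253, 225, 141]), (251, [253, 225, 141]), (252, [253, 228, 144]), (253, [254, 228, 143]), (254, [255, 223, 136]), (255, [237, 173, 103]), (256, [155, 98, 58]), (257, [115, 62, 33]), (258, [94, 52, 31]), (259, [65, 36, 20]), (260, [78, 45, 27]), (261, [97, 57, 32]), (262, [107, 60, 33]), (263, [114, 63, 37]), (264, [130, 92, 77]), (265, [178, 155, 146]), (266, [217, 200, 195]), (267, [222, 207, 201]), (268, [220, 204, 200]), (269, [220, 205, 198]), (270, [220, 203, 197]), (271, [220, 205, 200])]
209 0.028 -108.4
214 0.011 -120.7
220 0.011 -128.5
0 0.028 111.9
w1.png 288 [(200, [38, 48, 77]), (201, [32, 48, 74]), (202, [34, 47, 74]), (203, [47, 51, 71]), (204, [76, 64, 58]), (205, [97, 73, 47]), (206, [114, 86, 53]), (207, [119, 90, 56]), (208, [120, 90, 55]), (209, [122, 94, 57]), (210, [124, 92, 56]), (211, [113, 85, 50]), (212, [84, 58, 36]), (213, [55, 33,
[... 218 characters left out ...]
24, [91, 86, 83]), (225, [90, 84, 83])]
w1.png 300 [(0, [104, 73, 41]), (1, [193, 143, 86]), (2, [228, 171, 104]), (3, [228, 175, 107]), (4, [225, 172, 105]), (5, [222, 166, 103]), (6, [216, 161, 98]), (7, [207, 155, 93])]
w17.png 250 [(4, [191, 178, 172]), (5, [182, 168, 163]), (6, [130, 122, 118]), (7, [96, 88, 86]), (8, [91, 84, 82]), (9, [93, 87, 84]), (10, [94, 87, 85]), (11, [94, 89, 87]), (12, [97, 89, 87]), (13, [97, 91, 88]), (14, [98, 90, 87]), (15, [100, 93, 90]), (16, [93, 85, 83]), (17, [60, 47, 43]), (18, [56, 41, 33]), (19, [106, 110, 105]), (20, [176, 189, 190]), (21, [213, 227, 228]), (22, [221, 229, 229]), (23, [220, 228, 228]), (24, [198, 212, 213]), (25, [169, 182, 182])]
```

The grey strip beyond the cover is shadowed table, not base. The base centre and the cover centre agree within about 2 mm, and the gripper is clear.

```bash
python3 -c '
from h import *
print(arm.get_state()["time_s"],arm.hand_in())'
```

```text
the job is handed in; nothing more can be done
40.8 None
```

I handed the job in at 40.8 s: the last clear camera view showed all four weights upright in their own nests, the cover is over them and centred on the base to about 2 mm by my measurements, and I saw no contact with the jar or the stamp; the hand-in returned no verdict.

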